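Refit the urn's drip grid from the washed stack

ROBOT

A 6-joint arm with a two-finger parallel gripper is mounted at the origin on the work surface. World frame = base frame: x ahead of the robot, y to its left, z up, the work surface at z = 0. Lengths are in mm, angles in rad, forces in N, time in s.
With the tool pointing down it reaches from about 275 to 1000 mm from the base axis. Payload 8.4 kg.
Tool frame: the origin (TCP) lies at the very end of the fingers, on their centre line; the grasp point (between the pads) lies 19 mm behind it; z points along the fingers, y is the line along which they close (so a half turn about z gives the same grasp; the last joint's range is limited). The gripper opens to 85 mm and grips with 20 to 120 N. Pads are 22 mm wide; open, the fingers measure 114 mm over their backs; the gripper's body (76 mm by 85 mm) begins 54 mm behind the grasp point. The pads swing forward as they close: fully open they stand 13 mm farther back than shut.
Start: joints at [-0.002, 0.353, 1.633, -0, 1.155, -0.002], TCP at [625.002, -0, 231.281] pointing down, gripper open.
Joint ranges: [-2.63, 2.63], [-0.92, 2.1], [0.06, 2.66], [-1.3, 4.44], [0, 2.69], [-3.02, 3.02]. Speed limits (rad/s): [2.22, 2.22, 2.79, 3.14, 3.14, 3.14].

INTERFACE

Orientations are given as [roll, pitch, yaw] about the fixed x, y, z axes, in that order (R = Rz(yaw) Ry(pitch) Rx(roll)).
In Python, from rig import sensors, grab_frame, camera_params, order gives the robot as it stands. The module is installed in compiled form; this text tells all that it offers.
- The arm moves only by the tool move_arm, never from a script. Its argument "motion" is a list of rows, each a list of 7 numbers: the turn, a rotation vector about the tool's x, y, z in normalised numbers (1 is pi rad), then the shift along the tool's x, y, z in shares of 0.75 m (1.0 is 0.75 m), then the finger opening in m, from 0 to 0.0854. A call has 1 to 8 rows; each row is the pose to reach, as a shift and turn from the pose commanded when the call began, along the tool's axes at that moment; what a row does not reach only later rows make up. A row lasts 1/8 s, in which the tool goes at most 62.5 mm and 10.7 degrees, less where a joint would pass 70% of its speed; a pose out of reach is approached as far as the arm can. Shift and turn numbers lie between -1 and 1, and a call with a number outside is refused. A call with a gripper value outside its range is refused whole. The fingers move at their own pace and stop on an object; "grip_force" is the grip in N (left out, the last holds). Time passes only in rows, so rows that repeat a pose let the fingers close. It gives the time, the measured TCP pose, the force, the opening and the grip force at its end, in the units of the state.
- sensors.sense(): the state, without advancing time (a new reading comes with each control period).
- grab_frame(name): name is "scene" or "side" or "wrist"; returns (picture, depth): 480x640x3 uint8, red, green, blue; 480x640 float32, mm along the optical axis (not along the pixel's ray), 0 where there is no reading.
- camera_params(name): a dict with "camera_matrix" (3x3 intrinsics, pixels), "k1" (the pictures are not rectified: a ray, as slopes to the right and down, at radius r is drawn at 1 + k1 r^2 times it, then the intrinsics apply), "world_from_camera" (4x4, takes a point from camera to world coordinates). Camera axes: x right, y down, z forward; pixel columns grow to the right and rows downward; lengths in mm; the calibration is good to about 2 mm. A picture is of the moment at which its call begins: read the wrist's pose just before it. camera_params takes no time and is no camera call; for the wrist camera it gives the pose at the moment of the call.
- order.sign_off(): hands the job in; it is judged then, once.
The state is a dict: "clock": time; "qpos": joint angles; "qvel": joint speeds; "joint_efforts": joint torques, N m; "eef_pos": TCP position; "tcp_rot": TCP orientation; "contact_force": force on the tool from outside, world axes, zero at the start; "wrist_torque": the same for the moment, N m; "opening": opening from 0.0 (shut) to 1.0 (fully open); "grasp_force": force on a finger pad.
Only numpy, scipy, OpenCV 4.12 (cv2) and the standard library are available. Lean on these libraries where they do the work, as an engineer would, in place of code of your own. Each camera call takes 0.05 s, during which the arm holds its last target. There are 200 camera calls.

TASK

Refit the hot-water urn: take its steel drip grid out from between the pink and the green one in the storage basket and fit it in the recess of the drip tray under the tap, fully home and level. Leave the pink grid lying flat in the basket on top of the green one again. Leave the jug, jar, glasses, bowl and soap bottle standing where they are.

Things in the scene. Friction and masses are not known exactly. Their poses are not given: they have to be found in the camera images.
- steel_grid: the urn's drip grid: stainless, slotted, a flat rectangular plate 150 long (its x) x 60 wide (its y) x 14 mm thick, about 90 g, solid skirts all round. Origin: centre of its underside. Starts in the middle of the stack of three in the basket. Same end for end.
- pink_grid: pink plastic drip grid, same outline 150 x 60 x 14 mm, about 50 g, origin the centre of its underside; starts on top of the stack
- green_grid: green plastic drip grid, same outline 150 x 60 x 14 mm, about 50 g, origin the centre of its underside; the bottom of the stack, stays in the basket
- basket: light blue slotted plastic storage basket, fixed. Origin: centre of its underside, on the table; x along its length. Outside 162 (x) x 72 (y) x 56 mm high, walls and floor 3 mm, inside 156 x 66 mm. The middle 40 mm of both long walls is cut down to 8 mm above the table, so fingers reach the stacked grids only there, closing along y.
- urn: hot-water urn, fixed, a steel cylinder 230 mm across and 460 mm high with its lid knob, side handles at 325 mm height reaching 152 mm from the axis. Origin: on the urn's axis at table height; its front, with tap and drip tray, faces its own -x.
- tray_seat (a point): centre of the ledge in the drip tray's recess, 20 mm above the table, 205 mm in front of the urn's axis; axes as the urn's (x along the tray, +x towards the urn). Tray 166 (x) x 76 (y) mm outside, rim 26 mm above the table; recess 154 x 64 mm, 6 mm deep to the ledge, slightly chamfered. The seated grid has its underside on the ledge and stands 8 mm proud of the rim.
- tap_spout (a point): lower end of the tap's spout, a fixed upright pipe 24 mm across straight above the middle of the tray, 125 mm above the table; tap and lever go on up to 255 mm and back to the urn. There is no room for an upright gripper over the middle of the tray, only over its outer (-x) end.
- jug: clear jug with pink lid, upright, 104 mm across, 218 mm high, handle reaching 90 mm out to its +x; origin centre of its underside. (Fixed and not listed: a cool box 330 mm high along the table's left edge, y above 0.46 m; a crate of glasses 100 mm high and a green-lidded jug 230 mm high along the back edge, x above 0.76 m.)
- jar: clear jar with red lid, 80 mm across, 118 mm high; origin centre of its underside
- tumbler_a: glass tumbler, 62 mm across, 85 mm high; origin centre of its underside
- tumbler_b: another such tumbler, 62 mm across, 85 mm high; origin centre of its underside
- bowl: pale blue bowl, 110 mm across, 55 mm high; origin centre of its underside
- soap_pump: dark blue soap pump bottle, 57 mm across, 172 mm high, its nozzle reaching 33 mm out to its -x; origin centre of its underside
Not all that is in view belongs to the job. Of the things shaped like the steel_grid, the stainless one is meant.

How it is judged:
By the outcome, as a careful person would: the job done as asked, in the order asked, and still so for the second after the job is handed in, with the robot touching nothing.
It also fails if it takes over 72 s, if anything falls off the work surface, if the arm or the gripper's body presses on something with over 40 N, if the wrist force passes 120 N, or if a joint passes its speed limit or range.

## Working session

There is one attempt and no reset: what is moved stays moved. The work goes in short steps, Python scripts to look and compute and a tool call to move; the robot and the scene stay as the last step left them, time stands still between calls to the robot, and variables do not carry over. Pictures are saved under pics/ and viewed, at most 10 in all, crops included, and the job is handed in when it is done.

Besides the shell and the picture viewer there is one more tool, called after "Call:" as name(argument=value, ...) on one line, values as JSON. move_arm: Moves the arm, as the interface text tells. Its arguments: {"type":"object","properties":{"motion":{"type":"array","items":{"type":"array","items":{"type":"number"}}},"grip_force":{"type":"number"}},"required":["motion"]}

```bash
mkdir -p pics; cat > h.py <<'E'
import numpy as np, cv2
from rig import sensors, grab_frame, camera_params, order
from scipy.spatial.transform import Rotation as R
def pts(d,p):
    K=np.array(p["camera_matrix"]);T=np.array(p["world_from_camera"])
    v,u=np.mgrid[0:480,0:640]
    uv=np.stack([u,v],-1).reshape(-1,1,2).astype(np.float64)
    n=cv2.undistortPoints(uv,K,np.array([p["k1"],0,0,0.])).reshape(480,640,2)
    P=np.dstack([n[...,0]*d,n[...,1]*d,d])@T[:3,:3].T+T[:3,3]
    P[d==0]=np.nan
    return P
def save(n,im): cv2.imwrite("pics/"+n+".png",im[...,::-1])
E
python3 - <<'E'
from h import *
s=sensors.sense();print(s)
for n in("scene","side","wrist"):
    p=camera_params(n);im,d=grab_frame(n);save(n+"0",im);np.savez("pics/"+n+"0.npz",im=im,d=d,P=pts(d,p));print(n,p)
E
```

```text
{'clock': 0.0, 'qpos': array([-2.39983630e-03,  3.53674084e-01,  1.63413768e+00,  1.44787473e-05,
        1.15519530e+00, -2.40502173e-03]), 'qvel': array([-0.00183099,  0.0002967 ,  0.00037328,  0.00260898, -0.00076482,
       -0.00130859]), 'joint_efforts': array([-2.03471049e-03, -6.05236173e+01, -3.42063046e+01, -2.62302356e-04,
        9.48130677e-03,  3.61521288e-06]), 'eef_pos': array([6.24521673e+02, 5.79115526e-03, 2.30543964e+02]), 'tcp_rot': array([-3.14017828e+00, -1.66395885e-05,  1.57079565e+00]), 'contact_force': array([-0.10961317, -0.23415613, -0.56338768]), 'wrist_torque': array([ 0.02692985, -0.08601764, -0.01522407]), 'grasp_force': 0.0, 'opening': 0.999798766395533}
scene {'camera_matrix': array([[502.1725184 ,   0.        , 321.49008155],
       [  0.        , 502.1725184 , 236.45440161],
       [  0.        ,   0.        ,   1.        ]]), 'k1': 0.004033483552088038, 'world_from_camera': array([[ 8.02873068e-01,  5.14735459e-01, -3.00736170e-01,
         8.81266382e+02],
       [ 5.96145728e-01, -6.95134274e-01,  4.01744461e-01,
        -6.33479167e+02],
      
[... 603 characters left out ...]
, -7.10145677e-01,
         9.90001259e+02],
       [ 0.00000000e+00,  0.00000000e+00,  0.00000000e+00,
         1.00000000e+00]])}
wrist {'camera_matrix': array([[382.14960149,   0.        , 321.7515968 ],
       [  0.        , 382.14960149, 243.28987206],
       [  0.        ,   0.        ,   1.        ]]), 'k1': -0.0774677390240049, 'world_from_camera': array([[ 9.99998623e-01,  6.30491812e-04, -1.53485325e-03,
         6.24363659e+02],
       [ 1.51586400e-04, -9.55841975e-01, -2.93881090e-01,
         7.50930775e+01],
       [-1.65236679e-03,  2.93880453e-01, -9.55840755e-01,
         3.71551981e+02],
       [ 0.00000000e+00,  0.00000000e+00,  0.00000000e+00,
         1.00000000e+00]])}
```

View pics/scene0.png

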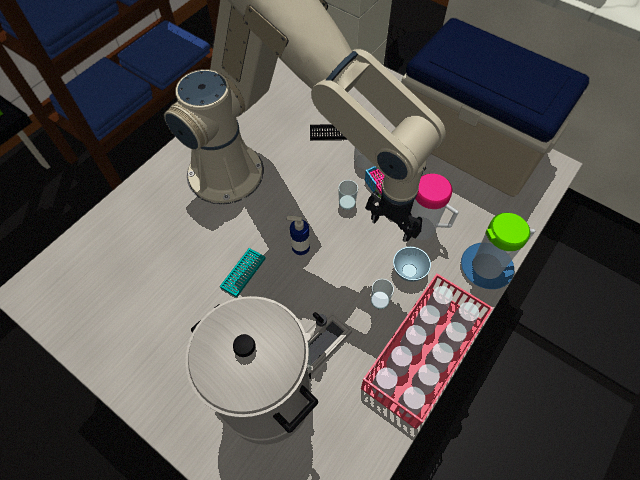

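View pics/side0.png

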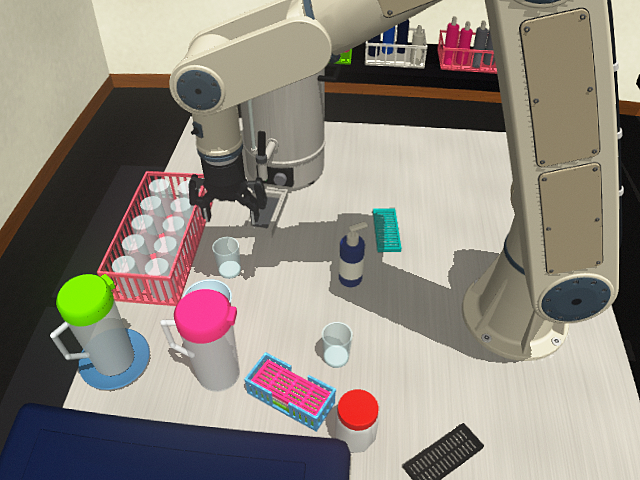

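The scene view shows the urn at (248,360), with its tray at (328,345) partly hidden by the gripper. In the side view the basket is at (290,390), between the jug (208,340), jar (357,420) and tumbler (336,345). The tray is at (270,205) and the soap bottle at (351,260).

```bash
python3 - <<'E'
from h import *
from scipy.optimize import least_squares
L={n:np.load(f"pics/{n}0.npz") for n in("scene","side","wrist")}
def rect(q,t):
    r=cv2.minAreaRect(q[:,:2].astype(np.float32));b=cv2.boxPoints(r);e=[b[1]-b[0],b[2]-b[1]]
    e=max(e,key=np.linalg.norm);print(t,len(q),np.round(r[0],1),np.round(r[1],1),"long axis deg",np.round(np.degrees(np.arctan2(e[1],e[0]))%180,2))
for n in L:
    im=L[n]["im"];P=L[n]["P"];hsv=cv2.cvtColor(im,cv2.COLOR_RGB2HSV);h,s,v=[hsv[...,i].astype(int) for i in range(3)]
    x,y,z=[P[...,i] for i in range(3)]
    reg=(x>380)&(x<760)&(y>150)&(y<460)
    if n!="wrist" :
        m=reg&(h>90)&(h<112)&(s>80)&(z>50)&(z<62);  
        if m.sum()>20: rect(P[m],n+" basket rim");print(np.median(z[m]))
        m=reg&(h>155)&(h<176)&(s>110)&(z>30)&(z<56)
        if m.sum()>20: rect(P[m],n+" pink");print(np.median(z[m]))
    # urn cylinder
    if n=="scene":
        m=(z>330)&(z<440)&(y<-150); 
        if m.sum()>100: 
            print("lid z hist",np.histogram(z[m],bins=11,range=(330,440))[0])
    # cylinder wall points
    if n!="wrist":
        m=(z>60)&(z<300)&(y<-150)&(x>300)&(x<800)&(s<60)
        q=P[m][:,:2]
        print(n,"wall",len(q),np.round(np.percentile(q,[1,50,99],0),0) if len(q) else "")
        if len(q)>100:
            f=lambda c:np.hypot(q[:,0]-c[0],q[:,1]-c[1])-115
            r=least_squares(f,[q[:,0].mean(),q[:,1].mean()-100],loss="soft_l1",f_scale=2);print("axis",r.x,np.median(abs(r.fun)))
    m=(z>22)&(z<30)&(y<-80)&(x>450)&(x<760)
    print(n,"tray",m.sum(),np.round(np.nanpercentile(P[m],[1,50,99],0),0) if m.any() else "")
    if m.sum()>50: rect(P[m],"tray")
# heightmap overview: combine objects, top-down
H=np.zeros((480,560,3),np.uint8)
A=np.concatenate([L[n]["P"].reshape(-1,3) for n in L]);C=np.concatenate([L[n]["im"].reshape(-1,3) for n in L])
k=(A[:,2]>6)&(A[:,2]<470)&(A[:,0]>250)&(A[:,0]<950)&(A[:,1]>-500)&(A[:,1]<500);A=A[k];C=C[k];o=np.argsort(A[:,2]);A=A[o];C=C[o]
H=np.full((500,350,3),40,np.uint8)
H[((500-A[:,1])/2).astype(int).clip(0,499),((A[:,0]-250)/2).astype(int).clip(0,349)]=C
save("top",cv2.resize(H,None,fx=1.2,fy=1.2,interpolation=0))
E
```

```text
scene basket rim 50 [420.7 245.7] [28.8 66.8] long axis deg 124.38
54.78192628134764
scene pink 142 [452.3 253.8] [41.5 92.3] long axis deg 148.8
42.675072397556164
lid z hist [ 348   94   77   66   19    0  103 1483 4708 4954    1]
scene wall 1833 [[ 584. -598.]
 [ 671. -533.]
 [ 799. -191.]]
axis [ 590.07766695 -480.66448719] 2.0459685728237673
scene tray 237 [[ 587. -590.   22.]
 [ 648. -255.   25.]
 [ 702.  -92.   30.]]
tray 237 [ 644.3 -339.6] [115.3 510.7] long axis deg 90.26
side basket rim 622 [484.3 246.2] [ 76.7 165.2] long axis deg 154.5
55.91240291214774
side pink 1629 [486.  244.5] [ 66.9 154.4] long axis deg 152.64
44.801981875004344
side wall 6371 [[ 478. -479.]
 [ 573. -386.]
 [ 792. -200.]]
axis [ 591.83994498 -490.65720392] 2.0986955503167763
side tray 505 [[ 481. -460.   22.]
 [ 590. -327.   26.]
 [ 682. -195.   30.]]
tray 505 [ 643.9 -317.1] [437.7 194.5] long axis deg 67.63
wrist tray 861 [[ 583. -248.   22.]
 [ 644. -205.   24.]
 [ 697.  -85.   30.]]
tray 861 [ 637.  -163.6] [188.8  79.9] long axis deg 76.2
```

View pics/top.png

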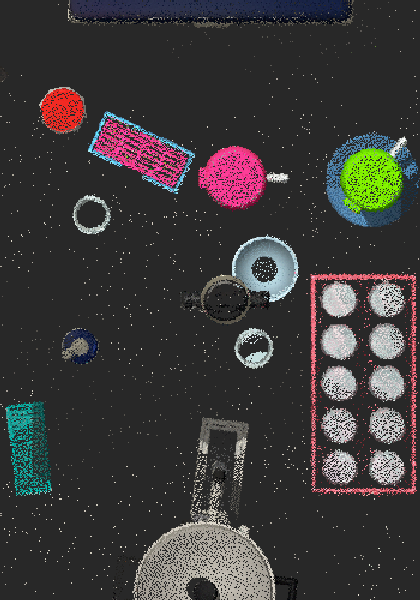

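View pics/wrist0.png

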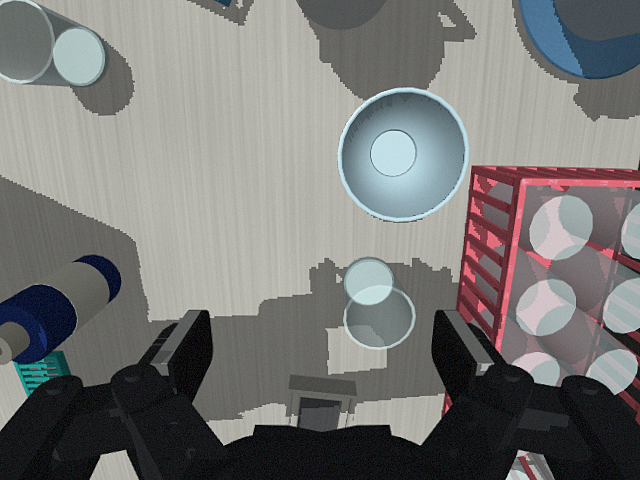

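The top map (1.667 mm/px) shows the basket at about (485,247) mm with its long axis at about 154°. The tray's outer end is at (630,-200), pointing at the urn axis near (592,-487). The wrist picture shows the tray end at (320,400), tumbler_b at (380,310) and the bowl at (403,155). I'll move above the basket and refine with the wrist camera.

Careful with the scale: shifts go in shares of 0.75 m and turns go in shares of pi rad. That gives: 0.247 m / 0.75 = 0.3293, 0.2 m / 0.75 = 0.2667, -1.108 rad / 3.1416 = -0.3527.

Call:
move_arm(motion=[[0, 0, -0.0573, 0.0667, -0.0373, -0.0267, 0.085], [0, 0, -0.1146, 0.1333, -0.0747, -0.04, 0.085], [0, 0, -0.1719, 0.2, -0.1133, -0.04, 0.085], [0, 0, -0.2292, 0.2667, -0.1507, -0.04, 0.085], [0, 0, -0.2865, 0.3293, -0.1867, -0.04, 0.085], [0, 0, -0.3527, 0.3293, -0.1867, -0.04, 0.085], [0, 0, -0.3527, 0.3293, -0.1867, -0.04, 0.085], [0, 0, -0.3527, 0.3293, -0.1867, -0.04, 0.085]])

```text
clock: 1.15
eef_pos: [485.2, 246.6, 261.2]
tcp_rot: [-3.141, -0.0, 2.675]
contact_force: [-1.5, 0.1, 0.1]
opening: 0.999
grasp_force: 0.0
```

```bash
cat >> h.py <<'E'
def rect(q,t):
    r=cv2.minAreaRect(q[:,:2].astype(np.float32));b=cv2.boxPoints(r);e=max([b[1]-b[0],b[2]-b[1]],key=np.linalg.norm)
    a=np.degrees(np.arctan2(e[1],e[0]))%180;print(t,len(q),np.round(r[0],1),np.round(r[1],1),"deg",round(a,2));return np.array(r[0]),a
def look(n,name):
    p=camera_params(n);im,d=grab_frame(n);save(name,im);P=pts(d,p);np.savez("pics/"+name+".npz",im=im,d=d,P=P)
    hsv=cv2.cvtColor(im,cv2.COLOR_RGB2HSV).astype(int);return im,P,hsv[...,0],hsv[...,1],hsv[...,2]
def big(m):
    n,l,st,_=cv2.connectedComponentsWithStats(m.astype(np.uint8));return l==1+np.argmax(st[1:,4])
def where():
    s=sensors.sense();print("t",round(s["clock"],2),"tcp",np.round(s["eef_pos"],1),"rpy deg",np.round(np.degrees(s["tcp_rot"]),2),"F",np.round(s["contact_force"],1),"op",round(float(s["opening"]),3),"g",round(float(s["grasp_force"]),1));return s
def togo(x,y,z,yaw):
    s=sensors.sense();A=R.from_euler("xyz",s["tcp_rot"])
    B=R.from_euler("xyz",[np.pi,0,np.radians(yaw)])
    print("turn",np.round((A.inv()*B).as_rotvec(),4),"shift m",np.round(A.inv().apply(np.array([x,y,z])-s["eef_pos"])/1000,4))
E
python3 - <<'E'
from h import *
where()
for n in("wrist","side"):
    im,P,h,s,v=look(n,n+"1");x,y,z=P[...,0],P[...,1],P[...,2]
    reg=(x>380)&(x<600)&(y>150)&(y<350)
    m=reg&(h>90)&(h<112)&(s>80)&(z>50)&(z<62); rect(P[m],"rim");print(np.median(z[m]))
    m=big(reg&(h>155)&(h<176)&(s>110)&(z>35)&(z<56)); c,a=rect(P[m],"pink");print(np.median(z[m]))
togo(485,247,60,153.5)
E
```

```text
t 1.15 tcp [485.2 246.6 261.2] rpy deg [-1.7999e+02 -1.0000e-02  1.5324e+02] F [-1.5  0.1  0.1] op 0.999 g 0.0
rim 2274 [483.6 246.9] [ 74.4 163.9] deg 154.28
54.20383230971683
pink 6773 [482.3 246.4] [ 60.  150.2] deg 154.03
42.58268498418431
rim 630 [484.8 247. ] [ 77.2 166.2] deg 154.43
55.85414307638564
pink 1589 [484.5 244. ] [ 66.9 153.2] deg 154.51
44.929222523118824
turn [-0.0001 -0.0001 -0.0041] shift m [0.0005 0.0004 0.2012]
```

View pics/wrist1.png

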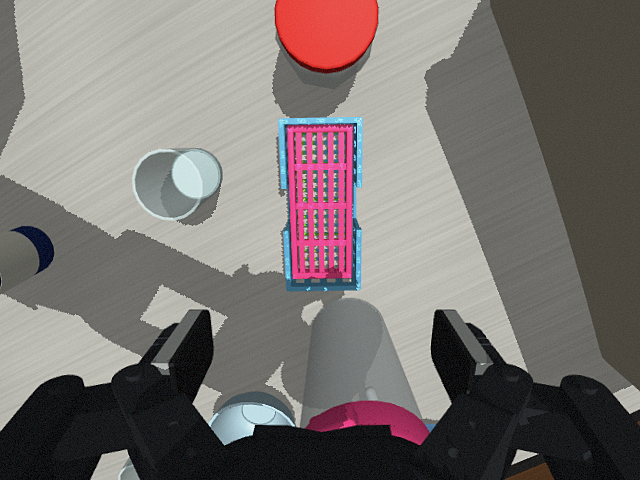

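The wrist picture shows the basket from (280,118) to (362,290), with the pink grid on top, the jar above it and the jug below. I'll descend to above the stack with the fingers at 68 mm, then check the fingertip height.

In the tool's units: 0.195 m / 0.75 = 0.26, 0.001 m / 0.75 = 0.0013, -0.0185 rad / 3.1416 = -0.0059.

Call:
move_arm(motion=[[0, 0, -0.0059, 0.0013, -0.0008, 0.0667, 0.068], [0, 0, -0.0059, 0.0013, -0.0008, 0.1333, 0.068], [0, 0, -0.0059, 0.0013, -0.0008, 0.2, 0.068], [0, 0, -0.0059, 0.0013, -0.0008, 0.26, 0.068], [0, 0, -0.0059, 0.0013, -0.0008, 0.26, 0.068], [0, 0, -0.0059, 0.0013, -0.0008, 0.26, 0.068]])

```text
clock: 2.0
eef_pos: [484.9, 247.0, 67.6]
tcp_rot: [3.141, 0.001, 2.696]
contact_force: [-0.5, 0.2, 0.4]
opening: 0.795
grasp_force: 0.0
```

```bash
python3 - <<'E'
from h import *
s=where()
im,P,h,sa,v=look("side","side2");x,y,z=P[...,0],P[...,1],P[...,2]
m=(v<70)&(abs(x-484)<60)&(abs(y-247)<60)&(z>20)&(z<110)
q=P[m]-[484,247,0];yd=np.array([.434,.901]);yy=q[:,:2]@yd
for sgn in(1,-1):
    k=(yy*sgn>25);print(sgn,k.sum(),np.round(np.percentile(q[k][:,2],[0,1,5,20]),1),np.round(np.percentile(yy[k],[1,50,99]),1))
save("side2c",cv2.resize(im[300:460,200:400],None,fx=3.5,fy=3.5))
E
```

```text
t 2.0 tcp [484.9 247.   67.6] rpy deg [1.7994e+02 5.0000e-02 1.5447e+02] F [-0.5  0.2  0.4] op 0.795 g 0.0
1 28 [84.8 85.7 88.  90.4] [36.  44.6 48.9]
-1 74 [71.5 74.4 77.  83. ] [-37.  -34.6 -32.9]
```

View pics/side2c.png

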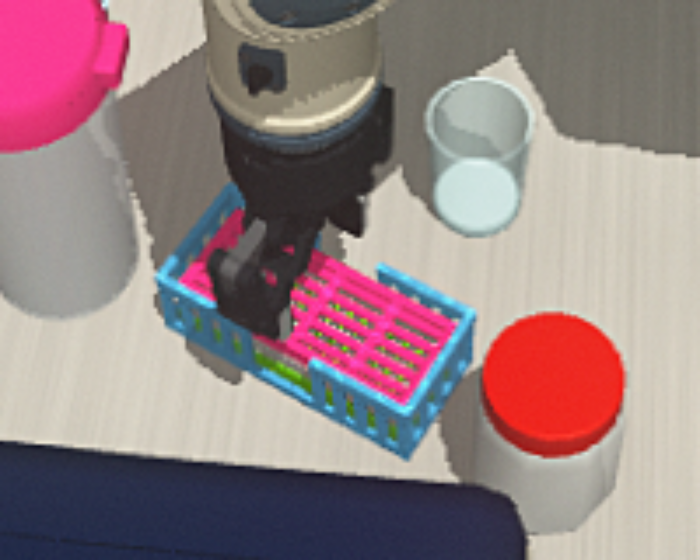

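The fingers straddle the notches, and the fingertips are about 5–6 mm above the TCP at this opening. The target is tips at z≈34, on the pink grid only.

In the tool's units: 0.038 m / 0.75 = 0.0507, 0.02 m / 0.75 = 0.0267.

Call:
move_arm(motion=[[0, 0, 0, 0, 0, 0.0267, 0.068], [0, 0, 0, 0, 0, 0.0507, 0.068], [0, 0, 0, 0, 0, 0.0507, 0.068], [0, 0, 0, 0, 0, 0.0507, 0.05], [0, 0, 0, 0, 0, 0.0507, 0.05], [0, 0, 0, 0, 0, 0.0507, 0.05]], grip_force=30)

```text
clock: 2.8
eef_pos: [484.2, 247.1, 28.9]
tcp_rot: [3.141, 0.001, 2.697]
contact_force: [0.4, -0.1, 3.3]
opening: 0.693
grasp_force: 32.9
```

```bash
python3 - <<'E'
from h import *
s=where()
E
```

```text
t 2.8 tcp [484.2 247.1  28.9] rpy deg [1.7996e+02 3.0000e-02 1.5454e+02] F [ 0.4 -0.1  3.3] op 0.693 g 32.9
```

In the tool's units: -0.08 m / 0.75 = -0.1067, -0.05 m / 0.75 = -0.0667.

Call:
move_arm(motion=[[0, 0, 0, 0, 0, -0.02, 0.05], [0, 0, 0, 0, 0, -0.04, 0.05], [0, 0, 0, 0, 0, -0.0667, 0.05], [0, 0, 0, 0, 0, -0.1067, 0.05], [0, 0, 0, 0, 0, -0.1067, 0.05]])

```text
clock: 3.42
eef_pos: [485.5, 247.8, 111.3]
tcp_rot: [3.137, 0.003, 2.697]
contact_force: [0.1, -0.3, 0.7]
opening: 0.69
grasp_force: 32.7
```

```bash
python3 - <<'E'
from h import *
s=where()
im,P,h,sa,v=look("side","side3")
im2,P2,h2,s2,v2=look("wrist","wrist3")
x,y,z=P[...,0],P[...,1],P[...,2]
m=(h>155)&(h<176)&(sa>110)&(abs(x-484)<90)&(abs(y-247)<70)
print("pink z",np.round(np.nanpercentile(z[m],[2,20,50,95]),1))
c=np.hstack([cv2.resize(im[280:460,190:370],(400,400)),cv2.resize(im2[60:420,140:500],(400,400))]);save("c3",c)
togo(530,90,130,154.4)
E
```

```text
t 3.42 tcp [485.5 247.8 111.3] rpy deg [179.76   0.18 154.54] F [ 0.1 -0.3  0.7] op 0.69 g 32.7
pink z [115.2 125.2 127.1 130.4]
turn [0.0009 0.0007 0.0025] shift m [-0.1091 -0.1219 -0.0212]
```

View pics/c3.png

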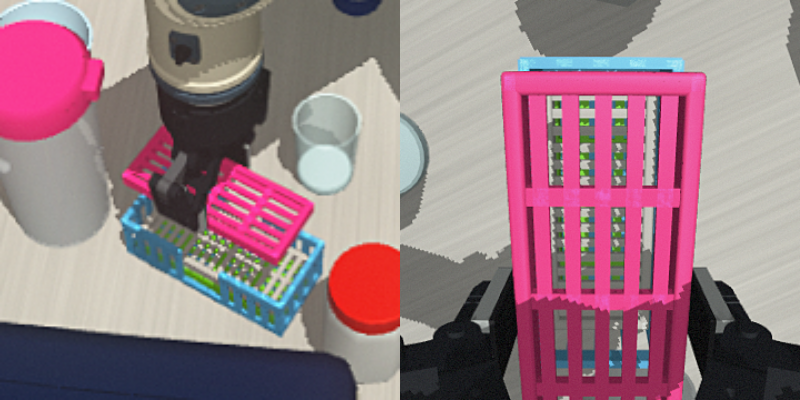

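Only the pink grid came up; the steel one stays visible in the basket. I'll put the pink grid down flat at (530,90).

In the tool's units: -0.122 m / 0.75 = -0.1627, -0.109 m / 0.75 = -0.1453.

Call:
move_arm(motion=[[0, 0, 0, -0.0493, -0.0533, -0.0133, 0.05], [0, 0, 0, -0.0987, -0.1067, -0.0133, 0.05], [0, 0, 0, -0.1453, -0.1627, 0, 0.05], [0, 0, 0, -0.1453, -0.1627, 0.0533, 0.05], [0, 0, 0, -0.1453, -0.1627, 0.1067, 0.05], [0, 0, 0, -0.1453, -0.1627, 0.1333, 0.05], [0, 0, 0, -0.1453, -0.1627, 0.1427, 0.05], [0, 0, 0, -0.1453, -0.1627, 0.1427, 0.05]])

```text
clock: 4.53
eef_pos: [529.4, 89.9, 0.9]
tcp_rot: [-3.141, -0.001, 2.697]
contact_force: [0.6, -0.5, 0.3]
opening: 0.695
grasp_force: 32.7
```

```bash
python3 - <<'E'
from h import *
s=where()
E
```

```text
t 4.53 tcp [529.4  89.9   0.9] rpy deg [-1.7996e+02 -6.0000e-02  1.5455e+02] F [ 0.6 -0.5  0.3] op 0.695 g 32.7
```

In the tool's units: 0.121 m / 0.75 = 0.1613, 0.109 m / 0.75 = 0.1453.

Call:
move_arm(motion=[[0, 0, 0, 0, 0, 0.0027, 0.05], [0, 0, 0, 0, 0, 0.0027, 0.075], [0, 0, 0, 0, 0, 0.0027, 0.075], [0, 0, 0, 0, 0, -0.0667, 0.075], [0, 0, 0, 0, 0, -0.14, 0.075], [0, 0, 0, 0.048, 0.0533, -0.1467, 0.075], [0, 0, 0, 0.096, 0.1067, -0.1467, 0.07], [0, 0, 0, 0.1453, 0.1613, -0.1467, 0.068]])

```text
clock: 5.52
eef_pos: [483.2, 247.4, 112.1]
tcp_rot: [3.14, 0.001, 2.697]
contact_force: [-0.2, 0.4, -0.0]
opening: 0.795
grasp_force: 0.0
```

```bash
python3 - <<'E'
from h import *
s=where()
im,P,h,sa,v=look("wrist","wrist4")
x,y,z=P[...,0],P[...,1],P[...,2]
for n in("side",):
    im,P,h,sa,v=look(n,n+"4");x,y,z=P[...,0],P[...,1],P[...,2]
    m=big((h>155)&(h<176)&(sa>110)&(z<30)&(abs(x-530)<100)&(abs(y-90)<80));rect(P[m],n+"pink");print(np.nanpercentile(z[m],[5,50,95]))
    m=(h>90)&(h<112)&(sa>80)&(z>50)&(z<62)&(abs(x-484)<100)&(abs(y-247)<80);rect(P[m],"rim")
    # steel inside basket
    q=P[(sa<60)&(z>22)&(z<40)&(abs(x-484)<90)&(abs(y-247)<80)];a=np.radians(154.4);u=(q[:,:2]-[484.2,247])@np.array([[np.cos(a),-np.sin(a)],[np.sin(a),np.cos(a)]])
    k=(abs(u[:,0])<78)&(abs(u[:,1])<36);print("steel in basket frame",k.sum(),np.percentile(u[k],[2,98],0),np.median(q[k][:,2]))
togo(484.2,247,110,154.4)
E
```

```text
t 5.53 tcp [483.2 247.4 112.1] rpy deg [1.7993e+02 5.0000e-02 1.5450e+02] F [-0.2  0.4 -0. ] op 0.795 g 0.0
sidepink 317 [590.4  76.6] [41.6 85.3] deg 110.56
[ 5.16088899 13.25601026 16.78602385]
rim 563 [484.7 246.9] [ 76.2 165.4] deg 154.38
steel in basket frame 999 [[-71.44503011 -29.49622826]
 [ 65.09712967  30.93148915]] 30.915230299711197
turn [0.002  0.0002 0.0062] shift m [-0.0031 -0.0022  0.0019]
```

In the tool's units: 0.095 m / 0.75 = 0.1267, 0.07 m / 0.75 = 0.0933.

Call:
move_arm(motion=[[0, 0, 0, 0, 0, 0.0533, 0.068], [0, 0, 0, 0, 0, 0.0933, 0.068], [0, 0, 0, 0, 0, 0.1267, 0.068], [0, 0, 0, 0, 0, 0.1267, 0.068], [0, 0, 0, 0, 0, 0.1267, 0.068], [0, 0, 0, 0, 0, 0.1267, 0.05], [0, 0, 0, 0, 0, 0.1267, 0.05], [0, 0, 0, 0, 0, 0.1267, 0.05]], grip_force=40)

```text
clock: 6.62
eef_pos: [484.3, 246.2, 17.8]
tcp_rot: [3.14, 0.001, 2.697]
contact_force: [-0.4, -1.9, 7.5]
opening: 0.683
grasp_force: 43.6
```

```bash
python3 - <<'E'
from h import *
s=where()
E
```

```text
t 6.62 tcp [484.3 246.2  17.8] rpy deg [1.7991e+02 8.0000e-02 1.5455e+02] F [-0.4 -1.9  7.5] op 0.683 g 43.6
```

In the tool's units: -0.1 m / 0.75 = -0.1333, -0.06 m / 0.75 = -0.08.

Call:
move_arm(motion=[[0, 0, 0, 0, 0, -0.02, 0.05], [0, 0, 0, 0, 0, -0.04, 0.05], [0, 0, 0, 0, 0, -0.08, 0.05], [0, 0, 0, 0, 0, -0.1333, 0.05], [0, 0, 0, 0, 0, -0.1333, 0.05]])

```text
clock: 7.25
eef_pos: [485.6, 247.2, 120.3]
tcp_rot: [3.136, 0.004, 2.697]
contact_force: [0.7, -0.0, -1.3]
opening: 0.688
grasp_force: 43.6
```

```bash
python3 - <<'E'
from h import *
s=where()
im,P,h,sa,v=look("side","side5")
im2,P2,h2,s2,v2=look("wrist","wrist5")
x,y,z=P2[...,0],P2[...,1],P2[...,2]
c=np.hstack([cv2.resize(im[280:460,190:370],(400,400)),cv2.resize(im2[60:420,140:500],(400,400))]);save("c5",c)
m=(abs(x-484)<90)&(abs(y-247)<80)&(z>105)&(z<160)&(s2<60)&(v2>80);print(np.nanpercentile(z[m],[2,20,50,95]))
q=P2[m];a=np.radians(154.5);u=(q[:,:2]-s["eef_pos"][:2])@np.array([[np.cos(a),-np.sin(a)],[np.sin(a),np.cos(a)]]);print(np.percentile(u,[1,50,99],0))
togo(530,-90,130,83)
E
```

```text
t 7.25 tcp [485.6 247.2 120.3] rpy deg [179.69   0.24 154.55] F [ 0.7 -0.  -1.3] op 0.688 g 43.6
[126.35303385 128.42783453 129.19423312 130.94209618]
[[-43.55007616 -31.8878222 ]
 [ 24.09217065   1.42026336]
 [ 76.87300474  34.53027555]]
turn [0.0018 0.     1.2487] shift m [-0.1864 -0.2836 -0.013 ]
```

View pics/c5.png

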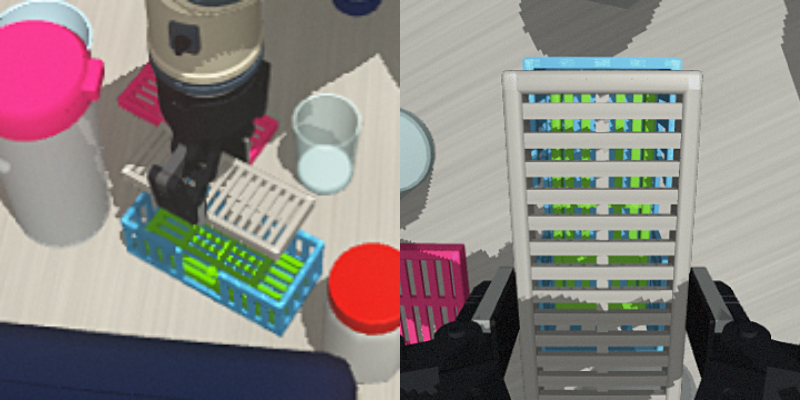

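The steel grid is held cleanly and green stays in the basket. I'll carry the steel grid to an open patch at (530,-90), turned to 83°.

In the tool's units: -0.284 m / 0.75 = -0.3787, -0.265 m / 0.75 = -0.3533, 1.249 rad / 3.1416 = 0.3976.

Call:
move_arm(motion=[[0, 0, 0.0318, -0.0267, -0.06, -0.0267, 0.05], [0, 0, 0.0891, -0.0733, -0.12, -0.0267, 0.05], [0, 0, 0.1464, -0.1133, -0.18, -0.0267, 0.05], [0, 0, 0.2037, -0.1533, -0.24, -0.0267, 0.05], [0, 0, 0.261, -0.1933, -0.3, -0.0267, 0.05], [0, 0, 0.3183, -0.2267, -0.3533, -0.0267, 0.05], [0, 0, 0.3724, -0.2493, -0.3787, 0, 0.05], [0, 0, 0.3976, -0.2493, -0.3787, 0.04, 0.05]])

```text
clock: 8.35
eef_pos: [530.7, -92.8, 85.5]
tcp_rot: [3.141, 0.0, 1.442]
contact_force: [-0.7, -0.3, -1.3]
opening: 0.69
grasp_force: 43.6
```

In the tool's units: 0.08 m / 0.75 = 0.1067, 0.075 m / 0.75 = 0.1.

Call:
move_arm(motion=[[0, 0, 0, 0, 0, 0.04, 0.05], [0, 0, 0, 0, 0, 0.08, 0.05], [0, 0, 0, 0, 0, 0.1, 0.05], [0, 0, 0, 0, 0, 0.1067, 0.05], [0, 0, 0, 0, 0, 0.1067, 0.05]])

```text
clock: 8.98
eef_pos: [530.4, -90.8, 6.5]
tcp_rot: [3.141, 0.0, 1.448]
contact_force: [0.0, 1.3, -1.0]
opening: 0.687
grasp_force: 43.6
```

```bash
python3 - <<'E'
from h import *
s=where()
E
```

```text
t 8.97 tcp [530.4 -90.8   6.5] rpy deg [179.99   0.    82.99] F [ 0.   1.3 -1. ] op 0.687 g 43.6
```

In the tool's units: -0.17 m / 0.75 = -0.2267, -0.11 m / 0.75 = -0.1467.

Call:
move_arm(motion=[[0, 0, 0, 0, 0, 0.0027, 0.05], [0, 0, 0, 0, 0, 0.0053, 0.05], [0, 0, 0, 0, 0, 0.0053, 0.05], [0, 0, 0, 0, 0, 0.0053, 0.078], [0, 0, 0, 0, 0, 0.0053, 0.078], [0, 0, 0, 0, 0, -0.0667, 0.078], [0, 0, 0, 0, 0, -0.1467, 0.078], [0, 0, 0, -0.0133, 0.0133, -0.2267, 0.078]])

```text
clock: 9.98
eef_pos: [538.1, -101.5, 178.0]
tcp_rot: [-3.141, -0.0, 1.449]
contact_force: [1.0, 0.6, -0.3]
opening: 0.909
grasp_force: 0.0
```

Call:
move_arm(motion=[[0, 0, 0, -0.04, 0.0533, -0.0667, 0.078], [0, 0, 0, -0.08, 0.1067, -0.12, 0.078], [0, 0, 0, -0.104, 0.128, -0.12, 0.078], [0, 0, 0, -0.104, 0.128, -0.12, 0.078], [0, 0, 0, -0.104, 0.128, -0.12, 0.078]])

```text
clock: 10.6
eef_pos: [623.8, -190.6, 265.4]
tcp_rot: [-3.14, -0.001, 1.448]
contact_force: [-0.6, -0.6, -1.9]
opening: 0.913
grasp_force: 0.0
```

```bash
python3 - <<'E'
from h import *
s=where()
im,P,h,sa,v=look("wrist","wrist6");x,y,z=P[...,0],P[...,1],P[...,2]
m=(z>18)&(z<32)&(y<-120)&(abs(x-620)<100);print(m.sum(),np.histogram(z[m],bins=14,range=(18,32))[0])
m=big(m);rect(P[m],"tray")
s1=look("side","side6")
P=s1[1];x,y,z=P[...,0],P[...,1],P[...,2]
m=big((z>17)&(z<32)&(y<-120)&(abs(x-620)<100));rect(P[m],"tray side")
E
```

```text
t 10.6 tcp [ 623.8 -190.6  265.4] rpy deg [-1.799e+02 -3.000e-02  8.297e+01] F [-0.6 -0.6 -1.9] op 0.913 g 0.0
4127 [1138  426   99  124  264  675  870  292   49   21   46   43   32   48]
tray 3692 [ 614.2 -284.3] [166.   76.3] deg 82.93
tray side 911 [ 591.6 -302.2] [214.2 130.6] deg 86.68
```

View pics/wrist6.png

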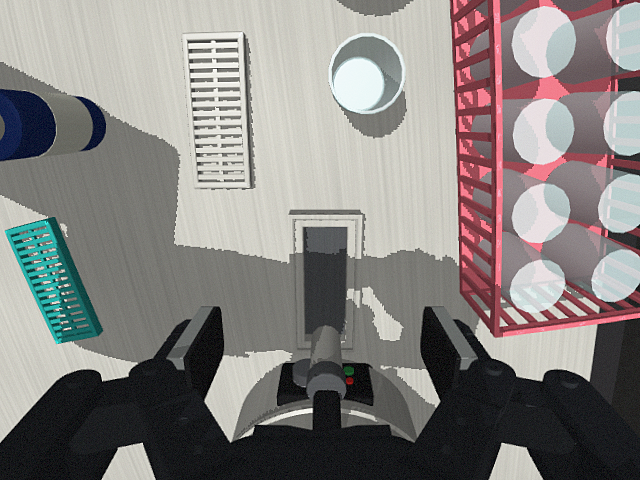

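The wrist picture shows the empty tray from (290,210) to (362,348), and its outline fits 166×76 exactly. The steel grid lies flat on the table at (217,110), clear of tumbler_b at (367,75).

```bash
python3 - <<'E'
from h import *
d=np.load("pics/wrist6.npz");P=d["P"];x,y,z=P[...,0],P[...,1],P[...,2]
m=big((z>7)&(z<22)&(abs(x-530)<60)&(abs(y+90)<100));print(np.median(z[m]))
c,a=rect(P[m],"steel")
print(np.percentile((P[m][:,:2]-c)@[np.cos(np.radians(a)),np.sin(np.radians(a))],[.5,99.5]))
# tray rim sides
m=big((z>18)&(z<32)&(y<-120)&(abs(x-620)<100))
t=np.radians(82.95);u=(P[m][:,:2]-[614.2,-284.3])@np.array([[np.cos(t),-np.sin(t)],[np.sin(t),np.cos(t)]])
print("tray 0.5/99.5 pct",np.percentile(u,[.5,99.5],0))
e=c+62*np.array([np.cos(np.radians(a)),np.sin(np.radians(a))]);print("grip",e)
togo(*e,100,a)
E
```

```text
11.566905478957779
steel 6801 [530.  -89.2] [149.   60.9] deg 83.05
[-73.95165814  73.84857217]
tray 0.5/99.5 pct [[-82.03445909 -37.8634901 ]
 [ 82.74594495  37.97622372]]
grip [537.53386021 -27.68562317]
turn [-0.0016 -0.0005 -0.0008] shift m [ 0.1508 -0.1051  0.1658]
```

In the tool's units: 0.259 m / 0.75 = 0.3453, 0.151 m / 0.75 = 0.2013.

Call:
move_arm(motion=[[0, 0, 0, 0.06, -0.04, 0.0267, 0.075], [0, 0, 0, 0.12, -0.08, 0.08, 0.075], [0, 0, 0, 0.1733, -0.12, 0.1333, 0.075], [0, 0, 0, 0.2013, -0.14, 0.2, 0.075], [0, 0, 0, 0.2013, -0.14, 0.2667, 0.075], [0, 0, 0, 0.2013, -0.14, 0.32, 0.075], [0, 0, 0, 0.2013, -0.14, 0.3453, 0.075], [0, 0, 0, 0.2013, -0.14, 0.3453, 0.075]])

```text
clock: 11.7
eef_pos: [537.0, -27.8, 6.0]
tcp_rot: [-3.138, 0.0, 1.449]
contact_force: [0.9, -0.1, 1.0]
opening: 0.882
grasp_force: 0.0
```

```bash
python3 - <<'E'
from h import *
s=where();togo(537.5,-27.7,4.5,83.05)
E
```

```text
t 11.7 tcp [537.  -27.8   6. ] rpy deg [-1.798e+02  1.000e-02  8.302e+01] F [ 0.9 -0.1  1. ] op 0.882 g 0.0
turn [-0.0036  0.0002 -0.0005] shift m [0.0001 0.0005 0.0015]
```

In the tool's units: 0.001 m / 0.75 = 0.0013.

Call:
move_arm(motion=[[0, 0, 0, 0, 0, 0.0013, 0.075], [0, 0, 0, 0, 0, 0.0013, 0.05], [0, 0, 0, 0, 0, 0.0013, 0.05], [0, 0, 0, 0, 0, 0.0013, 0.05], [0, 0, 0, 0, 0, 0.0013, 0.05]], grip_force=80)

```text
clock: 12.32
eef_pos: [539.6, -28.4, 8.5]
tcp_rot: [3.14, -0.0, 1.448]
contact_force: [-5.1, 0.9, 17.9]
opening: 0.641
grasp_force: 80.8
```

In the tool's units: -0.09 m / 0.75 = -0.12, -0.06 m / 0.75 = -0.08.

Call:
move_arm(motion=[[0, 0, 0, 0, 0, -0.0133, 0.05], [0, 0, 0, 0, 0, -0.04, 0.05], [0, 0, 0, 0, 0, -0.08, 0.05], [0, 0, 0, 0, 0, -0.12, 0.05], [0, 0, 0, 0, 0, -0.12, 0.05]])

```text
clock: 12.95
eef_pos: [540.8, -28.5, 99.1]
tcp_rot: [3.136, -0.0, 1.448]
contact_force: [0.2, 0.7, -0.9]
opening: 0.631
grasp_force: 84.4
```

```bash
python3 - <<'E'
from h import *
s=where();c=s["eef_pos"]
a=np.radians(83);M=np.array([[np.cos(a),-np.sin(a)],[np.sin(a),np.cos(a)]])
for n in("wrist","side","scene"):
    im,P,h,sa,v=look(n,n+"7");x,y,z=P[...,0],P[...,1],P[...,2]
    u=(P[...,:2]-c[:2])@M
    m=(abs(u[...,1])<27)&(u[...,0]<-22)&(u[...,0]>-150)&(z>60)&(z<130)&(v>70)
    if m.sum()<50: print(n,m.sum());continue
    f=np.polyfit(u[m][:,0],z[m],1);r=z[m]-np.polyval(f,u[m][:,0]);k=abs(r)<4;f=np.polyfit(u[m][:,0][k],z[m][k],1)
    print(n,m.sum(),"slope",f[0],"z at grip-tcp",f[1]-c[2],"far end",np.percentile(u[m],[.5,99.5],0))
E
```

```text
t 12.95 tcp [540.8 -28.5  99.1] rpy deg [ 1.797e+02 -2.000e-02  8.298e+01] F [ 0.2  0.7 -0.9] op 0.631 g 84.4
wrist 6707 slope 0.041778909980562245 z at grip-tcp 2.1419187042550476 far end [[-59.6972978  -26.75279587]
 [-22.52206265  26.77184646]]
side 238 slope 0.03353408856321287 z at grip-tcp 3.5935774497919084 far end [[-137.33534014  -26.80326967]
 [ -23.08777925   26.75387975]]
scene 532 slope 0.03900132819349666 z at grip-tcp 0.2205345497960849 far end [[-134.84701719  -26.79866211]
 [ -22.82383906   26.8665436 ]]
```

The grip sits too close to the plate's top edge (opening 0.63, slight droop). I'll put the grid back down and regrasp deeper with less force.

In the tool's units: 0.089 m / 0.75 = 0.1187, 0.085 m / 0.75 = 0.1133.

Call:
move_arm(motion=[[0, 0, 0, 0, 0, 0.0667, 0.05], [0, 0, 0, 0, 0, 0.1, 0.05], [0, 0, 0, 0, 0, 0.1133, 0.05], [0, 0, 0, 0, 0, 0.1187, 0.05], [0, 0, 0, 0, 0, 0.1187, 0.05], [0, 0, 0, 0, 0, 0.1187, 0.075], [0, 0, 0, 0, 0, 0.1187, 0.075]])

```text
clock: 13.98
eef_pos: [539.3, -28.4, 7.6]
tcp_rot: [3.141, -0.0, 1.448]
contact_force: [-0.5, -0.9, -0.3]
opening: 0.88
grasp_force: 0.0
```

In the tool's units: -0.15 m / 0.75 = -0.2, -0.12 m / 0.75 = -0.16.

Call:
move_arm(motion=[[0, 0, 0, 0, 0, -0.08, 0.078], [0, 0, 0, -0.0667, 0, -0.16, 0.078], [0, 0, 0, -0.1333, 0, -0.2, 0.078], [0, 0, 0, -0.1333, 0, -0.2, 0.078], [0, 0, 0, -0.1333, 0, -0.2, 0.078]])

```text
clock: 14.6
eef_pos: [526.6, -127.9, 157.2]
tcp_rot: [3.141, -0.0, 1.447]
contact_force: [-0.5, -0.8, 0.1]
opening: 0.916
grasp_force: 0.0
```

```bash
python3 - <<'E'
from h import *
s=where()
im,P,h,sa,v=look("wrist","wrist8");x,y,z=P[...,0],P[...,1],P[...,2]
m=big((z>7)&(z<25)&(abs(x-530)<60)&(abs(y+90)<110));print(np.percentile(z[m],[5,50,95]))
c,a=rect(P[m],"steel")
e=c+62*np.array([np.cos(np.radians(a)),np.sin(np.radians(a))]);print("grip",e)
togo(*e,3,a)
E
```

```text
t 14.6 tcp [ 526.6 -127.9  157.2] rpy deg [ 1.7998e+02 -1.0000e-02  8.2890e+01] F [-0.5 -0.8  0.1] op 0.916 g 0.0
[ 9.49716556 11.54693968 13.01053726]
steel 11723 [528.7 -89.7] [150.1  60.4] deg 81.79
grip [537.5490942  -28.30848694]
turn [-0.0012 -0.0005  0.02  ] shift m [ 0.0994 -0.0006  0.1535]
```

In the tool's units: 0.1545 m / 0.75 = 0.206, 0.02 m / 0.75 = 0.0267, 0.02 rad / 3.1416 = 0.0064.

Call:
move_arm(motion=[[0, 0, 0.0064, 0.0667, 0, 0.0267, 0.075], [0, 0, 0.0064, 0.1327, -0.0008, 0.0933, 0.07], [0, 0, 0.0064, 0.1327, -0.0008, 0.16, 0.068], [0, 0, 0.0064, 0.1327, -0.0008, 0.1933, 0.068], [0, 0, 0.0064, 0.1327, -0.0008, 0.206, 0.068], [0, 0, 0.0064, 0.1327, -0.0008, 0.206, 0.068], [0, 0, 0.0064, 0.1327, -0.0008, 0.206, 0.068]])

```text
clock: 15.52
eef_pos: [538.9, -28.8, 3.6]
tcp_rot: [3.14, -0.0, 1.428]
contact_force: [-0.8, -0.8, -0.7]
opening: 0.791
grasp_force: 0.0
```

Call:
move_arm(motion=[[0, 0, 0, 0, 0, 0, 0.05], [0, 0, 0, 0, 0, 0, 0.05], [0, 0, 0, 0, 0, 0, 0.05], [0, 0, 0, 0, 0, 0, 0.05]], grip_force=35)

```text
clock: 16.02
eef_pos: [539.0, -28.9, 4.2]
tcp_rot: [3.14, -0.0, 1.428]
contact_force: [-0.9, 0.8, 6.7]
opening: 0.688
grasp_force: 37.1
```

```bash
python3 - <<'E'
from h import *
s=where()
E
```

```text
t 16.02 tcp [539.  -28.9   4.2] rpy deg [ 1.7988e+02 -2.0000e-02  8.1800e+01] F [-0.9  0.8  6.7] op 0.688 g 37.1
```

In the tool's units: -0.1 m / 0.75 = -0.1333, -0.06 m / 0.75 = -0.08.

Call:
move_arm(motion=[[0, 0, 0, 0, 0, -0.0133, 0.05], [0, 0, 0, 0, 0, -0.04, 0.05], [0, 0, 0, 0, 0, -0.08, 0.05], [0, 0, 0, 0, 0, -0.1333, 0.05], [0, 0, 0, 0, 0, -0.1333, 0.05], [0, 0, 0, 0, 0, -0.1333, 0.05]])

```text
clock: 16.77
eef_pos: [538.0, -28.9, 103.0]
tcp_rot: [3.141, -0.0, 1.428]
contact_force: [-0.3, 0.2, -0.4]
opening: 0.685
grasp_force: 38.1
```

```bash
cat >> h.py <<'E'
def held(tag):
    s=where();c=s["eef_pos"];a=s["tcp_rot"][2];M=np.array([[np.cos(a),-np.sin(a)],[np.sin(a),np.cos(a)]])
    for n in("wrist","side","scene"):
        im,P,h,sa,v=look(n,n+tag);z=P[...,2];u=(P[...,:2]-c[:2])@M
        m=(abs(u[...,1])<34)&(u[...,0]<-18)&(u[...,0]>-150)&(abs(z-c[2]-5)<18)&(v>70)
        if m.sum()<50: print(n,m.sum());continue
        U=u[m];Z=z[m];f=np.polyfit(U[:,0],Z,1);k=abs(Z-np.polyval(f,U[:,0]))<4;U=U[k];f=np.polyfit(U[:,0],Z[k],1)
        print(n,m.sum(),"slope",round(f[0],4),"z grip-tcp",round(f[1]-c[2],2),"far",np.round(np.percentile(U,[.5,99.5],0),1).tolist())
        for lo in(-140,-80,-40):
            k=(U[:,0]>lo)&(U[:,0]<lo+20)
            if k.sum()>20:print("   y-mid at",lo+10,np.round(np.percentile(U[k,1],[1,99]),1))
E
python3 -c "
from h import *
held('9')"
```

```text
t 16.77 tcp [538.  -28.9 103. ] rpy deg [179.97  -0.    81.83] F [-0.3  0.2 -0.4] op 0.685 g 38.1
wrist 7424 slope 0.0245 z grip-tcp 7.27 far [[-52.1, -28.7], [-18.1, 30.3]]
   y-mid at -30 [-28.5  30. ]
side 298 slope 0.0079 z grip-tcp 9.01 far [[-137.7, -28.8], [-18.4, 31.4]]
   y-mid at -130 [ 1.9 31.7]
   y-mid at -30 [-28.9  16.4]
scene 638 slope 0.0061 z grip-tcp 6.22 far [[-134.3, -29.6], [-19.4, 30.2]]
   y-mid at -130 [-26.8  28.2]
   y-mid at -70 [-28.2  29.7]
   y-mid at -30 [-27.8  29.2]
```

Level grip. I'll carry the grid in under the spout and hover above the recess.

In the tool's units: -0.1797 m / 0.75 = -0.2396, 0.1106 m / 0.75 = 0.1475, -0.019 rad / 3.1416 = -0.006.

Call:
move_arm(motion=[[0, 0, 0, -0.0267, 0.0467, 0.0133, 0.05], [0, 0, -0.006, -0.0667, 0.0933, 0.0267, 0.05], [0, 0, -0.006, -0.1133, 0.1475, 0.04, 0.05], [0, 0, -0.006, -0.16, 0.1475, 0.0533, 0.05], [0, 0, -0.006, -0.2, 0.1475, 0.0667, 0.05], [0, 0, -0.006, -0.2267, 0.1475, 0.0747, 0.05], [0, 0, -0.006, -0.2396, 0.1475, 0.0747, 0.05], [0, 0, -0.006, -0.2396, 0.1475, 0.0747, 0.05]])

```text
clock: 17.92
eef_pos: [622.2, -222.5, 46.9]
tcp_rot: [3.141, -0.0, 1.447]
contact_force: [-0.2, 0.0, -0.1]
opening: 0.684
grasp_force: 40.3
```

```bash
python3 - <<'E'
from h import *
held("10");togo(621.9,-222.5,40,82.93)
for n in("wrist","side"):
    P=np.load(f"pics/{n}10.npz")["P"];z=P[...,2]
    a=np.radians(82.93);M=np.array([[np.cos(a),-np.sin(a)],[np.sin(a),np.cos(a)]]);u=(P[...,:2]-[614.2,-284.3])@M
    for nm,k in(("rim",abs(z-25.5)<4),("grid",abs(z-55)<8)):
        k=k&(abs(u[...,1])<45)&(abs(u[...,0])<95)
        print(n,nm,k.sum(),np.round(np.percentile(u[k],[1,99],0),1).tolist() if k.sum()>20 else "")
E
```

```text
t 17.93 tcp [ 622.2 -222.5   46.9] rpy deg [ 1.7999e+02 -1.0000e-02  8.2890e+01] F [-0.2  0.  -0.1] op 0.684 g 40.3
wrist 7355 slope 0.0226 z grip-tcp 7.16 far [[-52.3, -28.7], [-18.1, 30.2]]
   y-mid at -30 [-28.5  30. ]
side 254 slope -0.02 z grip-tcp 8.75 far [[-144.2, -29.2], [-18.5, 30.2]]
   y-mid at -130 [-2.  30.1]
   y-mid at -30 [-28.2  15.6]
scene 333 slope 0.0008 z grip-tcp 7.18 far [[-125.5, -30.2], [-19.0, 15.4]]
   y-mid at -70 [-29.5  15.2]
   y-mid at -30 [-29.3  15.3]
turn [ 0.0005 -0.0001  0.0006] shift m [-0.001  -0.0005  0.0072]
wrist rim 3332 [[-14.9, -38.2], [82.9, 37.5]]
wrist grid 18610 [[11.6, -32.7], [75.9, 32.5]]
side rim 234 [[-85.5, -37.5], [84.3, 38.3]]
side grid 529 [[-93.7, -32.2], [78.1, 39.9]]
```

In the tool's units: 0.019 m / 0.75 = 0.0253, -0.001 m / 0.75 = -0.0013.

Call:
move_arm(motion=[[0, 0, 0, -0.0013, 0, 0.0107, 0.05], [0, 0, 0, -0.0013, 0, 0.0187, 0.05], [0, 0, 0, -0.0013, 0, 0.0227, 0.05], [0, 0, 0, -0.0013, 0, 0.0253, 0.05], [0, 0, 0, -0.0013, 0, 0.0253, 0.05]])

```text
clock: 18.7
eef_pos: [622.0, -223.4, 27.6]
tcp_rot: [-3.141, -0.0, 1.447]
contact_force: [0.6, 1.3, -1.0]
opening: 0.685
grasp_force: 40.3
```

In the tool's units: 0.003 m / 0.75 = 0.004, 0.0015 m / 0.75 = 0.002.

Call:
move_arm(motion=[[0, 0, 0, 0, 0, 0.002, 0.05], [0, 0, 0, 0, 0, 0.004, 0.05], [0, 0, 0, 0, 0, 0.004, 0.05]])

```text
clock: 19.08
eef_pos: [622.1, -223.4, 24.8]
tcp_rot: [3.142, 0.0, 1.447]
contact_force: [0.1, -0.5, -2.1]
opening: 0.686
grasp_force: 40.3
```

```bash
python3 - <<'E'
from h import *
held("11")
E
```

```text
t 19.07 tcp [ 622.1 -223.4   24.8] rpy deg [180.     0.    82.93] F [ 0.1 -0.5 -2.1] op 0.686 g 40.3
wrist 8164 slope 0.0159 z grip-tcp 7.13 far [[-51.9, -28.7], [-18.1, 30.3]]
   y-mid at -30 [-28.5  30.1]
side 230 slope -0.0002 z grip-tcp 9.94 far [[-138.4, -29.4], [-18.2, 30.3]]
   y-mid at -130 [-2.9 31.3]
   y-mid at -30 [-28.8  17.3]
scene 381 slope 0.015 z grip-tcp 7.51 far [[-120.6, -30.5], [-20.2, 21.1]]
   y-mid at -70 [-31.6  21.1]
   y-mid at -30 [-30.5  16.1]
```

In the tool's units: 0.0015 m / 0.75 = 0.002.

Call:
move_arm(motion=[[0, 0, 0, 0, 0, 0.002, 0.05], [0, 0, 0, 0, 0, 0.002, 0.05]])

```text
clock: 19.48
eef_pos: [622.2, -223.5, 24.2]
tcp_rot: [3.141, 0.0, 1.447]
contact_force: [-2.9, 2.3, 8.3]
opening: 0.684
grasp_force: 41.3
```

In the tool's units: -0.235 m / 0.75 = -0.3133, -0.2 m / 0.75 = -0.2667.

Call:
move_arm(motion=[[0, 0, 0, 0, 0, 0, 0.07], [0, 0, 0, 0, 0, 0, 0.07], [0, 0, 0, 0, 0, -0.04, 0.07], [0, 0, 0, 0, 0, -0.1067, 0.07], [0, 0, 0, 0.0133, 0, -0.1867, 0.07], [0, 0, 0, 0.04, 0, -0.2667, 0.07], [0, 0, 0, 0.04, 0, -0.3133, 0.07], [0, 0, 0, 0.04, 0, -0.3133, 0.07]])

```text
clock: 20.48
eef_pos: [627.5, -193.9, 262.0]
tcp_rot: [3.135, 0.001, 1.448]
contact_force: [0.9, 0.1, -0.0]
opening: 0.821
grasp_force: 0.0
```

```bash
python3 - <<'E'
from h import *
where()
a=np.radians(82.93);M=np.array([[np.cos(a),-np.sin(a)],[np.sin(a),np.cos(a)]])
ims={}
for n in("wrist","side","scene"):
    im,P,h,sa,v=look(n,n+"12");ims[n]=im;z=P[...,2];u=(P[...,:2]-[614.2,-284.3])@M
    k=(abs(u[...,1])<28)&(abs(u[...,0])<73)&(z>28)&(z<50)
    X=np.c_[u[k],np.ones(k.sum())];w=np.abs(z[k]-np.median(z[k]))<4;c=np.linalg.lstsq(X[w],z[k][w],rcond=None)[0]
    print(n,k.sum(),"plane slopes",np.round(c[:2],4),"z centre",round(c[2],2))
    for lo in(-70,-35,0,35,55):
        j=k&(u[...,0]>lo)&(u[...,0]<lo+20)
        if j.sum()>15:print("   z at",lo+10,np.round(np.median(z[j]),1),end="")
    print()
    k=(abs(u[...,1])<36)&(abs(u[...,0])<80)&(abs(z-32)<3.3);print("  ext",np.round(np.percentile(u[k],[.5,99.5],0),1).tolist())
    k=(abs(u[...,1])<42)&(abs(u[...,0])<90)&(abs(z-25)<3);print("  rim",k.sum(),np.round(np.percentile(u[k],[.5,99.5],0),1).tolist(),np.median(z[k]))
c=np.hstack([cv2.resize(ims["wrist"][180:380,230:430],(400,400)),cv2.resize(ims["side"][140:260,220:340],(400,400))]);save("c12",c)
E
```

```text
t 20.48 tcp [ 627.5 -193.9  262. ] rpy deg [1.7965e+02 7.0000e-02 8.2950e+01] F [ 0.9  0.1 -0. ] op 0.821 g 0.0
wrist 4512 plane slopes [ 0.0021 -0.0043] z centre 31.29
   z at -60 31.5   z at -25 31.3   z at 10 31.3   z at 45 31.4   z at 65 31.7
  ext [[-73.4, -29.1], [74.6, 30.8]]
  rim 2172 [[-83.0, -38.0], [82.8, 38.0]] 24.13782669759371
side 740 plane slopes [ 0.0012 -0.0046] z centre 34.42
   z at -60 34.5   z at -25 34.1   z at 10 34.3   z at 45 34.6   z at 65 34.6
  ext [[-77.7, -34.4], [77.8, 35.4]]
  rim 250 [[-79.1, -39.7], [85.0, 38.4]] 26.106320501667312
scene 474 plane slopes [ 0.0022 -0.0024] z centre 31.84
   z at -25 32.4   z at 10 31.9   z at 45 31.8   z at 65 32.5
  ext [[-59.7, -30.7], [78.4, 30.2]]
  rim 220 [[-66.1, -39.7], [85.0, 35.9]] 25.4647855647828
```

View pics/c12.png

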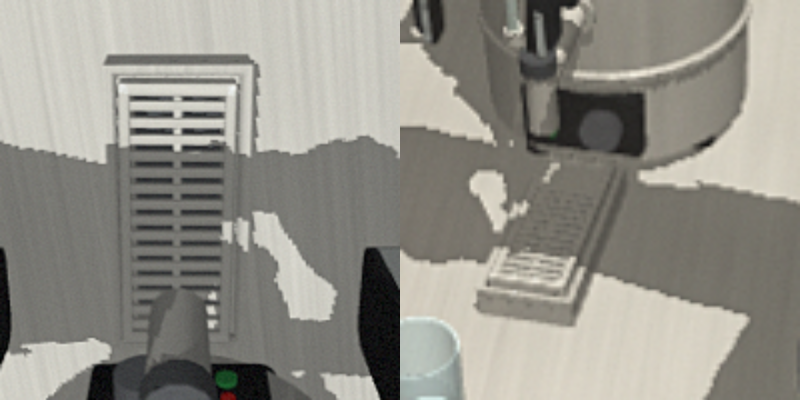

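The last picture shows the steel grid sitting inside the tray rim, square and level. By depth it is about 8 mm proud, with slopes under 0.005. Next is the pink grid.

In the tool's units: 0.27 m / 0.75 = 0.36, 0.225 m / 0.75 = 0.3, -1.247 rad / 3.1416 = -0.3969.

Call:
move_arm(motion=[[0, 0, -0.0541, 0.06, -0.0293, 0, 0.07], [0, 0, -0.1082, 0.12, -0.0587, 0, 0.07], [0, 0, -0.1623, 0.18, -0.088, 0, 0.07], [0, 0, -0.2165, 0.24, -0.1173, 0, 0.07], [0, 0, -0.2706, 0.3, -0.1467, 0.0267, 0.07], [0, 0, -0.3247, 0.36, -0.176, 0.0533, 0.07], [0, 0, -0.3788, 0.36, -0.176, 0.08, 0.07], [0, 0, -0.3969, 0.36, -0.176, 0.08, 0.07]])

```text
clock: 21.62
eef_pos: [525.6, 90.9, 194.9]
tcp_rot: [-3.138, -0.005, 2.699]
contact_force: [0.0, -0.4, -0.5]
opening: 0.815
grasp_force: 0.0
```

Call:
move_arm(motion=[[0, 0, 0, 0, 0, 0, 0.07], [0, 0, 0, 0, 0, 0, 0.07]])

```text
clock: 21.88
eef_pos: [527.8, 90.3, 197.6]
tcp_rot: [-3.141, -0.001, 2.693]
contact_force: [0.4, 0.4, 0.2]
opening: 0.821
grasp_force: 0.0
```

```bash
python3 - <<'E'
from h import *
where()
im,P,h,s,v=look("wrist","wrist13");x,y,z=P[...,0],P[...,1],P[...,2]
m=big((h>155)&(h<176)&(s>110)&(z>6)&(z<25)&(abs(x-530)<100)&(abs(y-90)<80));print(np.percentile(z[m],[5,50,95]))
c,a=rect(P[m],"pink");togo(*c,0,a)
E
```

```text
t 21.88 tcp [527.8  90.3 197.6] rpy deg [-1.7996e+02 -5.0000e-02  1.5427e+02] F [0.4 0.4 0.2] op 0.821 g 0.0
[10.0898384  11.58236614 13.04352454]
pink 8014 [529.1  90.4] [ 59.9 149.8] deg 154.06
turn [-0.0004 -0.0005  0.0038] shift m [-0.0011  0.0007  0.1979]
```

In the tool's units: 0.196 m / 0.75 = 0.2613, 0.0007 m / 0.75 = 0.0009, 0.003 rad / 3.1416 = 0.001.

Call:
move_arm(motion=[[0, 0, 0.001, -0.0013, 0.0009, 0.08, 0.07], [0, 0, 0.001, -0.0013, 0.0009, 0.16, 0.07], [0, 0, 0.001, -0.0013, 0.0009, 0.2267, 0.07], [0, 0, 0.001, -0.0013, 0.0009, 0.2613, 0.07], [0, 0, 0.001, -0.0013, 0.0009, 0.2613, 0.07], [0, 0, 0.001, -0.0013, 0.0009, 0.2613, 0.05], [0, 0, 0.001, -0.0013, 0.0009, 0.2613, 0.05], [0, 0, 0.001, -0.0013, 0.0009, 0.2613, 0.05]], grip_force=30)

```text
clock: 22.92
eef_pos: [530.0, 90.9, 3.4]
tcp_rot: [3.14, 0.002, 2.691]
contact_force: [-0.3, 0.8, -0.9]
opening: 0.69
grasp_force: 32.6
```

In the tool's units: -0.13 m / 0.75 = -0.1733, -0.08 m / 0.75 = -0.1067.

Call:
move_arm(motion=[[0, 0, 0, 0, 0, 0, 0.05], [0, 0, 0, 0, 0, -0.04, 0.05], [0, 0, 0, 0, 0, -0.1067, 0.05], [0, 0, 0, 0, 0, -0.1733, 0.05], [0, 0, 0, 0, 0, -0.1733, 0.05]])

```text
clock: 23.55
eef_pos: [531.9, 91.3, 136.3]
tcp_rot: [3.137, 0.006, 2.691]
contact_force: [0.4, 0.5, -1.3]
opening: 0.691
grasp_force: 32.9
```

```bash
python3 - <<'E'
from h import *
s=where();im,P,h,sa,v=look("wrist","wrist14");z=P[...,2]
m=(h>155)&(h<176)&(sa>110)&(abs(z-s["eef_pos"][2]-10)<20);a=s["tcp_rot"][2]
u=(P[m][:,:2]-s["eef_pos"][:2])@np.array([[np.cos(a),-np.sin(a)],[np.sin(a),np.cos(a)]])
print(np.percentile(u,[.5,99.5],0),np.median(z[m])-s["eef_pos"][2],np.polyfit(u[:,0],z[m],1))
togo(484.2,246.9,110,154.35)
E
```

```text
t 23.55 tcp [531.9  91.3 136.3] rpy deg [179.75   0.35 154.2 ] F [ 0.4  0.5 -1.3] op 0.691 g 32.9
[[-47.94450559 -29.27714446]
 [ 74.90836562  29.61684304]] 8.329995443595777 [-1.13267134e-03  1.44348403e+02]
turn [ 0.0023  0.0032 -0.0026] shift m [0.1095 0.1202 0.024 ]
```

In the tool's units: 0.1202 m / 0.75 = 0.1603, 0.1095 m / 0.75 = 0.146, -0.0026 rad / 3.1416 = -0.0008.

Call:
move_arm(motion=[[0, 0, -0.0008, 0.0493, 0.0533, 0, 0.05], [0, 0, -0.0008, 0.0987, 0.1067, 0, 0.05], [0, 0, -0.0008, 0.146, 0.1603, 0.0133, 0.05], [0, 0, -0.0008, 0.146, 0.1603, 0.0533, 0.05], [0, 0, -0.0008, 0.146, 0.1603, 0.08, 0.05], [0, 0, -0.0008, 0.146, 0.1603, 0.08, 0.05], [0, 0, -0.0008, 0.146, 0.1603, 0.08, 0.05]])

```text
clock: 24.48
eef_pos: [482.9, 246.4, 72.1]
tcp_rot: [-3.141, -0.0, 2.694]
contact_force: [0.3, 0.1, -0.6]
opening: 0.688
grasp_force: 32.9
```

```bash
python3 - <<'E'
from h import *
s=where();togo(484.2,246.9,22,154.35)
E
```

```text
t 24.48 tcp [482.9 246.4  72.1] rpy deg [-1.7997e+02 -3.0000e-02  1.5433e+02] F [ 0.3  0.1 -0.6] op 0.688 g 32.9
turn [-0.0006 -0.0004 -0.0003] shift m [-0.001   0.001   0.0501]
```

In the tool's units: 0.05 m / 0.75 = 0.0667, -0.001 m / 0.75 = -0.0013.

Call:
move_arm(motion=[[0, 0, 0, -0.0013, 0.0013, 0, 0.05], [0, 0, 0, -0.0013, 0.0013, 0.0133, 0.05], [0, 0, 0, -0.0013, 0.0013, 0.0267, 0.05], [0, 0, 0, -0.0013, 0.0013, 0.0427, 0.05], [0, 0, 0, -0.0013, 0.0013, 0.056, 0.05], [0, 0, 0, -0.0013, 0.0013, 0.064, 0.05], [0, 0, 0, -0.0013, 0.0013, 0.0667, 0.05], [0, 0, 0, -0.0013, 0.0013, 0.0667, 0.05]])

```text
clock: 25.48
eef_pos: [484.3, 247.2, 22.3]
tcp_rot: [3.142, 0.0, 2.694]
contact_force: [0.2, -1.2, 0.1]
opening: 0.684
grasp_force: 32.9
```

Call:
move_arm(motion=[[0, 0, 0, 0, 0, 0.0013, 0.05], [0, 0, 0, 0, 0, 0.0013, 0.068], [0, 0, 0, 0, 0, 0.0013, 0.068], [0, 0, 0, 0, 0, -0.0533, 0.068], [0, 0, 0, 0, 0, -0.1333, 0.068], [0, 0, 0, 0, 0, -0.2133, 0.068], [0, 0, 0, 0, 0, -0.2933, 0.068], [0, 0, 0, 0, 0, -0.2933, 0.068]])

```text
clock: 26.48
eef_pos: [486.9, 248.4, 247.6]
tcp_rot: [3.134, 0.006, 2.694]
contact_force: [0.6, 0.2, -0.8]
opening: 0.797
grasp_force: 0.0
```

```bash
python3 - <<'E'
from h import *
where()
a=np.radians(154.35);M=np.array([[np.cos(a),-np.sin(a)],[np.sin(a),np.cos(a)]])
for n in("wrist","side"):
    im,P,h,s,v=look(n,n+"15");z=P[...,2];u=(P[...,:2]-[484.2,247])@M
    m=big((h>155)&(h<176)&(s>110)&(abs(u[...,0])<85)&(abs(u[...,1])<40)&(z<60))
    rect(P[m],n+" pink");X=np.c_[u[m],np.ones(m.sum())];print(np.round(np.linalg.lstsq(X,z[m],rcond=None)[0],4))
    # other things: tray grid and standing objects vs first frames
    if n=="side":
        t=np.radians(82.93);w=(P[...,:2]-[614.2,-284.3])@np.array([[np.cos(t),-np.sin(t)],[np.sin(t),np.cos(t)]])
        k=(abs(w[...,1])<28)&(abs(w[...,0])<73)&(z>28)&(z<50);X=np.c_[w[k],np.ones(k.sum())];print("steel",np.round(np.linalg.lstsq(X,z[k],rcond=None)[0],4))
        old=np.load("pics/side0.npz")["im"].astype(int);df=(abs(im.astype(int)-old).sum(-1)>60)
        for nm,(r0,r1,c0,c1) in dict(jug=(290,390,160,245),jar=(388,450,335,382),tumA=(320,370,318,355),bowl=(280,305,190,232),soap=(225,290,335,370),tumB=(236,280,210,242)).items(): print(nm,round(df[r0:r1,c0:c1].mean(),3))
E
```

```text
t 26.48 tcp [486.9 248.4 247.6] rpy deg [179.57   0.33 154.35] F [ 0.6  0.2 -0.8] op 0.797 g 0.0
wrist pink 6823 [485.1 245. ] [ 62.2 153. ] deg 154.29
[ 3.00000e-03 -1.88000e-02  2.78266e+01]
side pink 1289 [484.5 245. ] [ 67.8 153.9] deg 154.09
[ 8.60000e-03 -8.50000e-03  3.08389e+01]
steel [0. 0. 0.]
jug 0.095
jar 0.0
tumA 0.035
bowl 0.015
soap 0.16
tumB 0.489
```

The pink grid lies flat on the green one with its top at z≈31, the steel grid measured seated, and the gripper is clear. Handing in.

```bash
python3 -c "
from h import *
print(order.sign_off())"
```

```text
the job is handed in; nothing more can be done
None
```

The steel grid is seated level in the drip tray and the pink grid lies flat on the green one in the basket. The jug, jar, glasses, bowl and soap bottle were left untouched as far as the force readings show, and the job was handed in at about 27 s on the robot's clock.

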